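# Fetch the press weight from under the drying rack

## Robot

A 7-joint arm with a two-finger parallel gripper is mounted at the origin on the work surface. World frame = base frame: x ahead of the robot, y to its left, z up, the work surface at z = 0. Lengths are in m, angles in rad, forces in N, time in s.
With the tool pointing down it reaches from about 0.425 to 0.875 m from the base axis. Payload 4.7 kg.
Tool frame: the origin (TCP) lies between the finger pads; the fingertips stand 19 mm ahead of it and the grasp point (between the pads) is the TCP (tips_ahead is the distance from the TCP to the fingertips, in m); z points along the fingers, x is the direction in which the jaws open and shut, and the axes are right-handed (so a half turn about z gives the same grasp; the last joint's range is limited). The gripper opens to 87 mm and grips with 3 to 60 N. Pads are 19 mm wide; open, the fingers measure 117 mm over their backs; the gripper's body (75 mm by 190 mm) begins 51 mm behind the grasp point.
Start: joints at [1.243, 0.321, -0.07, 1.45, 0.023, 1.371, -0.057], TCP at [0.218, -0.612, 0.242] pointing down, gripper open.
Joint ranges: [-2.86, 2.86], [-0.3, 2.09], [-1.38, 1.24], [0.06, 2.45], [-1.56, 4.7], [0.09, 2.05], [-2.69, 2.69]. Speed limits (rad/s): [2.57, 2.57, 3.14, 3.14, 3.14, 3.14, 3.14].

## Interface

Orientations are given as a rotation vector (axis times angle).
In Python, from plant import * gives the robot as it stands. The module is installed in compiled form; this text tells all that it offers. Calls block until the motion is done:
- reach(position, orientation): joint-space move of the TCP to a pose.
- line_to(position, ori=None, vel=0.15, guard=None): straight line of the TCP; ori=None keeps the orientation; vel is the mean speed in m/s. With guard (N) it stops when the force on the tool has changed by that much, and returns True; else False.
- goto_joints(angles): joint-space move.
- grip(opening): finger opening in m; the grip force is fixed at half the most; returns when the fingers have stopped.
- dwell(seconds).
- inverse_kinematics(position, orientation): joint angles nearest the present ones, or None.
- get_image(name): name is "scene" or "top" or "wrist"; returns the picture (480x640x3 uint8, red, green, blue); there is no depth.
- get_calibration(name): a dict with "mtx" (3x3 intrinsics, pixels), "R" (3x3) and "t" (3): a world point X has camera coordinates R X + t; the wrist camera has in their place "hand_eye" (4x4, takes a point from camera to tool coordinates, whose origin is the TCP and whose axes are the tool frame's). Camera axes: x right, y down, z forward; pixel columns grow to the right and rows downward; lengths in m; the calibration is good to about 2 mm. A picture is of the moment at which its call begins: read the wrist's pose just before it. get_calibration takes no time and is no camera call.
A pose or a line that the arm cannot do raises IKError and nothing moves.
- job_done(): hands the job in, once; it reports no verdict.
Readings, each from a call of its own:
- read_time(): time.
- read_joint_positions(): joint angles.
- read_qvel(): joint speeds.
- read_effort(): joint torques, N m.
- read_position(): TCP position.
- read_tcp_rot(): TCP orientation.
- read_wrist_force(): force on the tool from outside, world axes, zero at the start.
- read_wrist_torque(): the same for the moment, N m.
- read_finger_gap(): finger opening in m.
Only numpy, scipy, OpenCV 4.12 (cv2) and the standard library are available. Lean on these libraries where they do the work, as an engineer would, in place of code of your own. Each camera call takes 0.05 s, during which the arm holds its last target.

## Task

The stone press weight has ended up under the slatted drying rack. Pull it out from the front with the draw hook until it is clear of the rack, not touching the weight with the gripper while it is still under there, and lay the hook back down on the table, clear of the panels. Then pick up the weight and set it down flat, without dropping it, on the middle of the stack of sample panels, leaving the little jar under the rack, the brush pot, the cup and the tin where they stand.

Things in the scene. Friction and masses are not known exactly. Their poses are not given: they have to be found in the camera images.
- weight_centre (a point): White marble press weight, 0.25 kg, loose: a slab 50 mm (its x) by 90 mm (y) by 14 mm high with a grip ridge on top, 16 mm (x) by 60 mm (y), rising 14 mm more: 28 mm in all. This point is its centre, 14 mm above its underside; z up. It starts flat on the table under the rack, its centre 50 to 70 mm behind the rack's front, ridge roughly parallel to that front.
- hook_handle (a point): Draw hook, loose, 0.13 kg. This point: centre of its dark wooden handle, 100 mm long (x), 22 wide (y), 42 high, 21 mm above its underside; z up. A flat aluminium bar, 14 mm wide, 6 thick, underside 36 mm above the hook's underside, runs from the handle's +x end to a turned-down lip. Centre of mass some 60 to 70 mm from here towards the lip: a firm grip (60 N or more) keeps it level.
- hook_lip (a point): The hook's lip: an upright aluminium plate 60 mm wide (y), 42 mm high, 4 mm thick. This point is the middle of its near face (towards the handle), 185 mm along +x from the handle's centre and equally high; its axes are the hook's. Handle and lip stand on the table.
- rack: Drying rack of wooden slats, fixed: 170 mm deep (x), 360 mm wide (y), 126 mm high overall. Origin on the table under its centre; its -x side (85 mm from the origin) is the front and faces the robot, open between two corner posts 16 mm thick centred at y = +-172 mm, x = -77 mm (two more at the back). The free height under it is 105 mm; the slats run along x, 9 mm wide with 32 mm gaps.
- stack_top (a point): Stack of four thin sample panels, 110 mm (x) by 130 mm (y), 24 mm high, fixed to the table. This point is the middle of its top face, z up. It lies to the left or to the right of the robot's middle, the hook on the other side.
- jar_centre (a point): Small closed amber jar, 36 mm across, 60 mm high, loose, under the rack beside the weight. This point is its centre.
- pot_centre (a point): White brush pot with brushes standing in it, up to 72 mm across, pot 100 mm high, brushes up to about 205 mm, loose. This point is on its axis 50 mm above the table.
- cup_centre (a point): White plastic cup, 72 mm across the rim, 80 mm high, loose. This point is on its axis 40 mm above the table.
- tin_centre (a point): Plain steel tin, 80 mm across, 90 mm high, loose. This point is its centre.
Not all that is in view belongs to the job. Leave any pink or purple look-alike of the part that bears weight_centre alone.

How it is judged:
On the way, in this order (a step that is already met when the one before it is completed fails the run):
1. the weight's centre has come out past the rack's front while the hook bears on it (x of weight_centre in the frame of rack below -0.09 m and contact force between hook and weight above 0.1 N), for 0.04 s.
2. the gripper holds the weight clear of the table (contact force between the fingers and weight above 1 N and height (world z) of weight_centre above 0.03 m), for 0.1 s.
At the end, for the whole second after the job is handed in: The weight lies at rest, flat and right way up (within 0.1 rad), on the top panel of the stack, its centre within 30 mm of the stack's middle; the hook lies at rest on the table, its handle's centre less than 40 mm high and more than 90 mm from the stack's middle, touching neither stack nor weight (horizontal distance between weight_centre and stack_top below 0.03 m and z of weight_centre in the frame of stack_top between 0.01 and 0.018 m and angle between weight_centre's own z axis and vertical below 0.1 rad and linear speed of each of weight, hook below 0.02 m/s and height (world z) of hook_handle below 0.04 m and horizontal distance between hook_handle and stack_top above 0.09 m and contact force between hook and stack below 0.05 N and contact force between hook and weight below 0.05 N).
It fails at once if the gripper touches the weight while its centre is still behind the rack's front face (contact force between the fingers and weight above 0.3 N and x of weight_centre in the frame of rack between -0.085 and 0.1 m and z of weight_centre in the frame of rack below 0.1 m and y of weight_centre in the frame of rack between -0.18 and 0.18 m).
It fails at once if the weight is let go more than about 30 mm above the stack (its centre over 70 mm high with the gripper not touching it) (contact force between the fingers and weight below 0.01 N and height (world z) of weight_centre above 0.07 m).
It fails at once if the jar, brush pot, cup or tin is shifted or tipped by more than 30 mm (distance of any of jar_centre, pot_centre, cup_centre, tin_centre from where it was at the start of the episode above 0.03 m).
It also fails if it takes over 72 s, if anything falls off the work surface, if the arm or the gripper's body presses on something with over 40 N, if the wrist force passes 120 N, or if a joint passes its speed limit or range.

## Working session

There is one attempt and no reset: what is moved stays moved. The work goes in short steps, each a Python script; the robot and the scene stay as the last script left them, time stands still between calls to the robot, and variables do not carry over. Pictures are saved under pics/ and viewed, and the job is handed in when it is done.

```bash
mkdir -p pics; ls; python3 - <<'E'
from plant import *
import cv2, numpy as np
for n in ("scene","top","wrist"):
    c=get_calibration(n); print(n,{k:np.round(v,4).tolist() for k,v in c.items()})
    cv2.imwrite(f"pics/{n}0.png",get_image(n)[:,:,::-1])
print(read_time(),read_position(),read_tcp_rot(),read_finger_gap())
E
```

```text
pics
scene {'mtx': [[455.3439, 0.0, 311.0693], [0.0, 455.3439, 238.0775], [0.0, 0.0, 1.0]], 'R': [[0.3472, 0.9378, 0.006], [0.5953, -0.2155, -0.774], [-0.7246, 0.2723, -0.6331]], 't': [-0.2334, -0.276, 1.5246]}
top {'mtx': [[466.2298, 0.0, 316.5656], [0.0, 466.2298, 241.1088], [0.0, 0.0, 1.0]], 'R': [[-0.0951, -0.9954, 0.0072], [-0.9752, 0.0917, -0.2012], [0.1996, -0.0262, -0.9795]], 't': [0.079, 0.5493, 1.1189]}
wrist {'mtx': [[407.9459, 0.0, 325.6562], [0.0, 407.9459, 237.8081], [0.0, 0.0, 1.0]], 'hand_eye': [[1.0, -0.0015, 0.0003, -0.0007], [0.0013, 0.9573, 0.2892, -0.0789], [-0.0008, -0.2892, 0.9573, -0.1439], [0.0, 0.0, 0.0, 1.0]]}
0.15 [ 0.21768033 -0.61205371  0.24072177] [-2.56628423e+00  1.81083471e+00  1.96214670e-03] 0.08665707695385534
```

View pics/scene0.png

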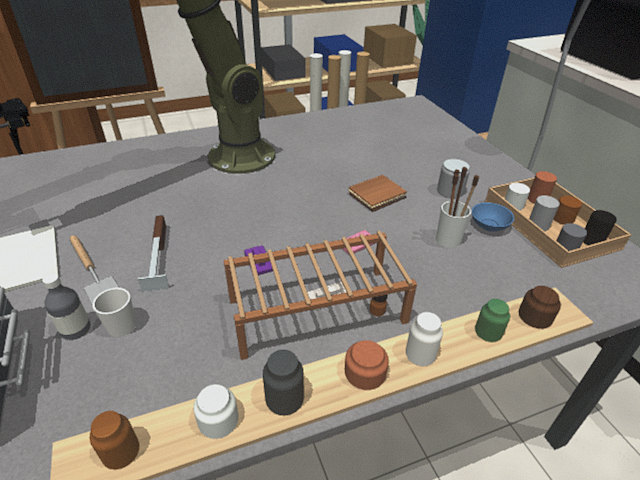

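View pics/top0.png

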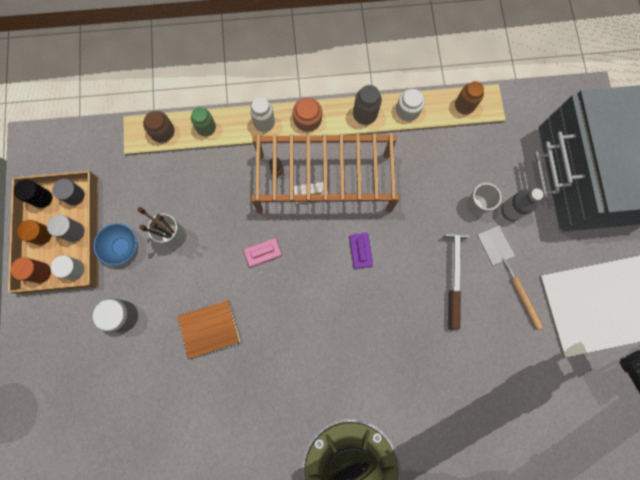

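View pics/wrist0.png

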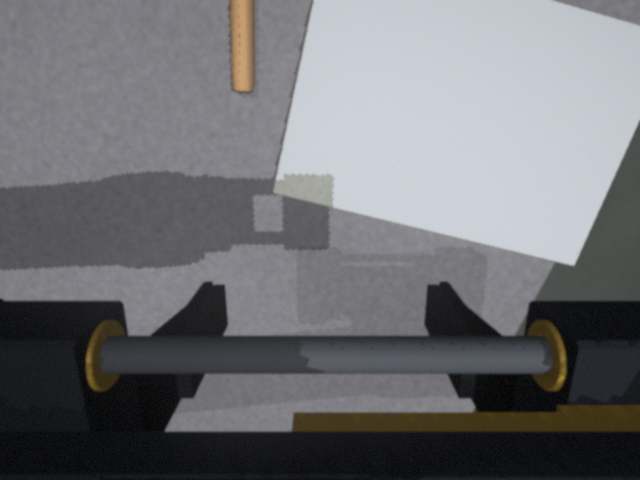

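```bash
cat > h.py <<'E'
import numpy as np, cv2
from plant import *
def ray(n,uv):
    c=get_calibration(n); d=np.linalg.inv(c["mtx"])@np.array([uv[0],uv[1],1.])
    return -c["R"].T@c["t"], c["R"].T@d
def onplane(n,uv,z):
    o,d=ray(n,uv); return o+d*(z-o[2])/d[2]
def proj(n,X):
    c=get_calibration(n); p=c["mtx"]@(c["R"]@np.asarray(X,float)+c["t"]); return p[:2]/p[2]
def two(uv1,uv2,a="top",b="scene"):
    o1,d1=ray(a,uv1);o2,d2=ray(b,uv2)
    A=np.stack([d1,-d2],1); s=np.linalg.lstsq(A,o2-o1,rcond=None)[0]
    p,q=o1+d1*s[0],o2+d2*s[1]; return (p+q)/2,np.linalg.norm(p-q)
def crop(src,out,x0,y0,x1,y1,k):
    im=cv2.imread(src)[y0:y1,x0:x1]; cv2.imwrite(out,cv2.resize(im,None,fx=k,fy=k,interpolation=cv2.INTER_CUBIC))
E
python3 - <<'E'
from h import *
crop("pics/top0.png","pics/c1.png",235,120,415,275,4.4)
crop("pics/scene0.png","pics/c2.png",215,210,425,365,3.8)
crop("pics/top0.png","pics/c3.png",420,220,560,340,5.5)
E
```

```text
(no output)
```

View pics/c1.png

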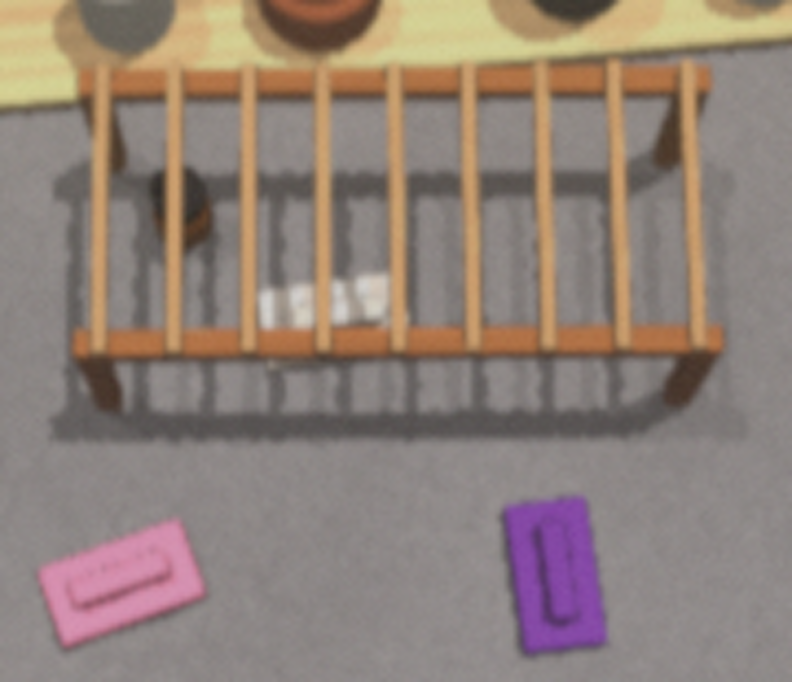

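View pics/c2.png

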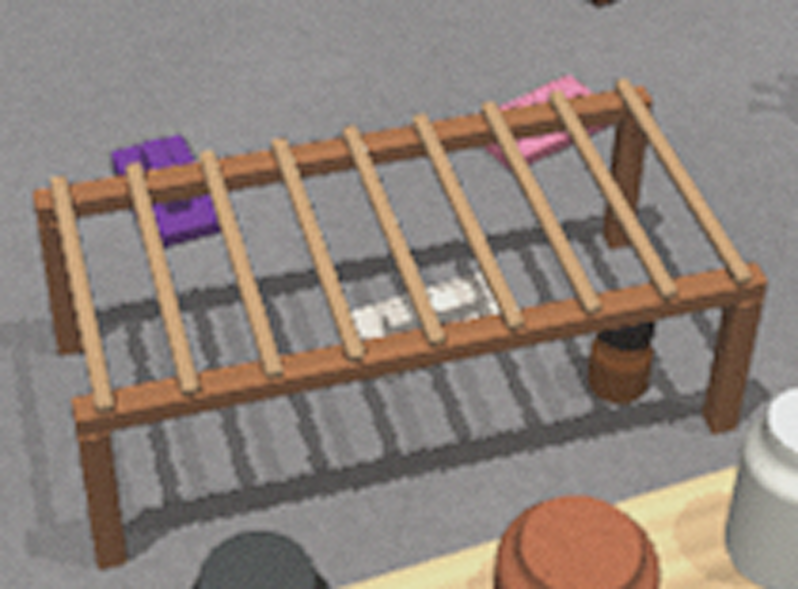

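View pics/c3.png

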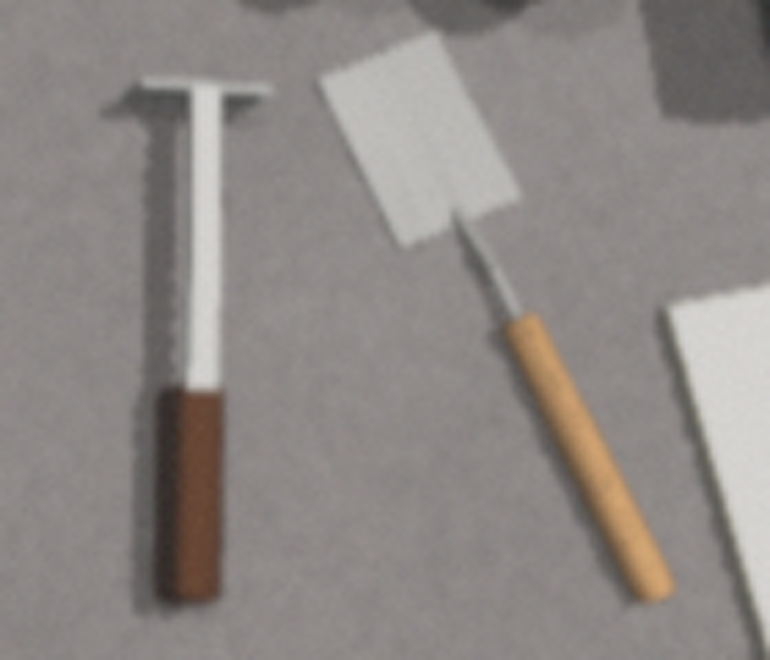

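```bash
python3 - <<'E'
from h import *
np.set_printoptions(precision=4,suppress=True)
def c1(u,v): return (235+u/4.4,120+v/4.4)
def c2(u,v): return (215+u/3.8,210+v/3.8)
def c3(u,v): return (420+u/5.5,220+v/5.5)
for nm,p,z in [("foot +y front-outer",c1(98,411),0),("foot+y front-inner",c1(122,409),0),("foot -y inner",c1(666,403),0),("foot -y outer",c1(688,405),0),
 ("rail fl",c1(75,355),.112),("rail fr",c1(721,352),.112),("slat ends fl",c1(101,352),.126),("slat fr",c1(698,350),.126),("slat bl",c1(103,65),.126),("slat br",c1(688,62),.126),
 ("pink",c1(123,582),.014),("purple",c1(556,575),.014),("w bl",c1(258,292),.014),("w br",c1(390,272),.014),("ridge bl",c1(283,290),.028),("ridge br",c1(385,275),.028),
 ("lip l",c3(138,80),.042),("lip r",c3(274,88),.042),("bar/handle",c3(206,388),.042),("handle bl",c3(172,600),.042),("handle br",c3(218,598),.042),("h fl",c3(182,390),.042),("h fr",c3(222,390),.042),
 ("pot",(163,233),0.1),("tin",(112,314),.09),("cup",(487,195),.08)]:
    print(nm,np.round(p,1),onplane("top",p,z))
print("scene feet back left(-y)",onplane("scene",c2(110,565),0),onplane("scene",c2(725,430),0), onplane("scene",c2(68,352),0),onplane("scene",c2(620,246),0))
# stack
im=cv2.imread("pics/top0.png"); hsv=cv2.cvtColor(im,cv2.COLOR_BGR2HSV)
m=cv2.inRange(hsv,(3,110,70),(18,255,255)); m[:,:170]=0;m[:,250:]=0;m[:290]=0;m[370:]=0
c=max(cv2.findContours(m,0,1)[0],key=cv2.contourArea); r=cv2.minAreaRect(c); b=cv2.boxPoints(r); print("stack",r)
P=np.array([onplane("top",q,.024) for q in b]); print(P,P.mean(0))
E
```

```text
foot +y front-outer [257.3 213.4] [0.6556 0.1758 0.    ]
foot+y front-inner [262.7 213. ] [0.6555 0.1612 0.    ]
foot -y inner [386.4 211.6] [ 0.6284 -0.1685  0.    ]
foot -y outer [391.4 212. ] [ 0.6259 -0.1817  0.    ]
rail fl [252.  200.7] [0.6576 0.1752 0.112 ]
rail fr [398.9 200. ] [ 0.626  -0.1816  0.112 ]
slat ends fl [258. 200.] [0.6537 0.1595 0.126 ]
slat fr [393.6 199.5] [ 0.6244 -0.1661  0.126 ]
slat bl [258.4 134.8] [0.8213 0.1466 0.126 ]
slat br [391.4 134.1] [ 0.7928 -0.1822  0.126 ]
pink [263.  252.3] [0.5463 0.167  0.014 ]
purple [361.4 250.7] [ 0.5265 -0.0879  0.014 ]
w bl [293.6 186.4] [0.7172 0.0725 0.014 ]
w br [323.6 181.8] [ 0.7225 -0.0086  0.014 ]
ridge bl [299.3 185.9] [0.7124 0.0573 0.028 ]
ridge br [322.5 182.5] [ 0.7161 -0.0047  0.028 ]
lip l [445.1 234.5] [ 0.5433 -0.3029  0.042 ]
lip r [469.8 236. ] [ 0.5336 -0.3655  0.042 ]
bar/handle [457.5 290.5] [ 0.3985 -0.3122  0.042 ]
handle bl [451.3 329.1] [ 0.3062 -0.2823  0.042 ]
handle br [459.6 328.7] [ 0.3051 -0.3029  0.042 ]
h fl [453.1 290.9] [ 0.3986 -0.3012  0.042 ]
h fr [460.4 290.9] [ 0.3969 -0.3193  0.042 ]
pot [163 233] [0.6001 0.3968 0.1   ]
tin [112 314] [0.4177 0.5251 0.09  ]
cup [487 195] [ 0.6273 -0.4121  0.08  ]
scene feet back left(-y) [ 0.7953 -0.1866  0.    ] [0.8253 0.1585 0.    ] [ 0.6417 -0.174   0.    ] [0.6719 0.1705 0.    ]
stack ((207.74179077148438, 329.2657470703125), (44.115745544433594, 54.45458984375), 72.47443389892578)
[[0.4025 0.3962 0.024 ]
 [0.431  0.2648 0.024 ]
 [0.3244 0.238  0.024 ]
 [0.2972 0.3673 0.024 ]] [0.3638 0.3166 0.024 ]
```

```bash
cat >> h.py <<'E'
from scipy.spatial.transform import Rotation as Rt
def down(yaw):
    # tool y (camera at -y) -> heading yaw ; tool z down
    y=np.array([np.cos(yaw),np.sin(yaw),0]); z=np.array([0,0,-1.]); x=np.cross(y,z)
    return Rt.from_matrix(np.stack([x,y,z],1)).as_rotvec()
E
python3 - <<'E'
from h import *
np.set_printoptions(precision=3,suppress=True)
def box(im,n,c,yaw,zs,hx,hy,k,off,col):
    R=np.array([[np.cos(yaw),-np.sin(yaw)],[np.sin(yaw),np.cos(yaw)]])
    for z in zs:
        p=[proj(n,[*(np.array(c)+R@np.array([a*hx,b*hy])),z]) for a,b in((1,1),(1,-1),(-1,-1),(-1,1))]
        cv2.polylines(im,[np.int32((np.array(p)-off)*k)],True,col,1)
for n,s,x0,y0,k in(("top","pics/c1.png",235,120,4.4),("scene","pics/c2.png",215,210,3.8)):
    im=cv2.imread(s); off=np.array([x0,y0])
    box(im,n,(0.695,0.028),0.065,(0,.014),.025,.045,k,off,(0,255,0))
    box(im,n,(0.695,0.028),0.065,(.028,),.008,.03,k,off,(255,0,0))
    box(im,n,(0.726,-0.009),-0.085,(0,.126),.085,.18,k,off,(0,255,255))
    cv2.imwrite(s.replace("c","o",2).replace("pios","pics"),im) if 0 else cv2.imwrite("pics/ov_%s.png"%n,im)
print("jar",onplane("top",(235+185/4.4,120+180/4.4),.06),two((235+178/4.4,120+180/4.4),(215+625/3.8,210+330/3.8)))
for x in (.36,.38,.4,.42,.44,.5,.6):
    q=inverse_kinematics([x,.03,.028],down(0)); print(x,q)
for g in (0,25):
    q=inverse_kinematics([.355+.985*g/1000,-.301-.174*g/1000,.026],down(-.17));print(q)
print(inverse_kinematics([.364,.317,.06],down(1.57+.25)),inverse_kinematics([.364,.317,.06],down(-1.57+.25)))
E
```

```text
jar [0.775 0.109 0.06 ] (array([0.779, 0.114, 0.051]), np.float64(0.0003289268827781001))
0.36 [ 0.749 -0.039 -0.88   2.319 -0.04   0.848  1.467]
0.38 [ 0.745  0.026 -0.885  2.277  0.027  0.848  1.413]
0.4 [ 0.74   0.088 -0.891  2.234  0.091  0.854  1.362]
0.42 [ 0.739  0.149 -0.901  2.19   0.154  0.864  1.314]
0.44 [ 0.745  0.211 -0.92   2.146  0.218  0.879  1.266]
0.5 [ 0.764  0.401 -0.993  2.008  0.414  0.948  1.131]
0.6 [ 0.641  0.605 -0.934  1.765  0.552  1.058  1.079]
[ 1.138  0.201 -0.523  2.102  0.131  0.869  1.939]
[ 1.116  0.247 -0.535  2.052  0.162  0.882  1.891]
[ 0.276  0.359 -1.168  2.025  0.392  1.006  2.306] [ 0.276  0.359 -1.168  2.025  0.392  1.006 -0.834]
```

View pics/ov_top.png

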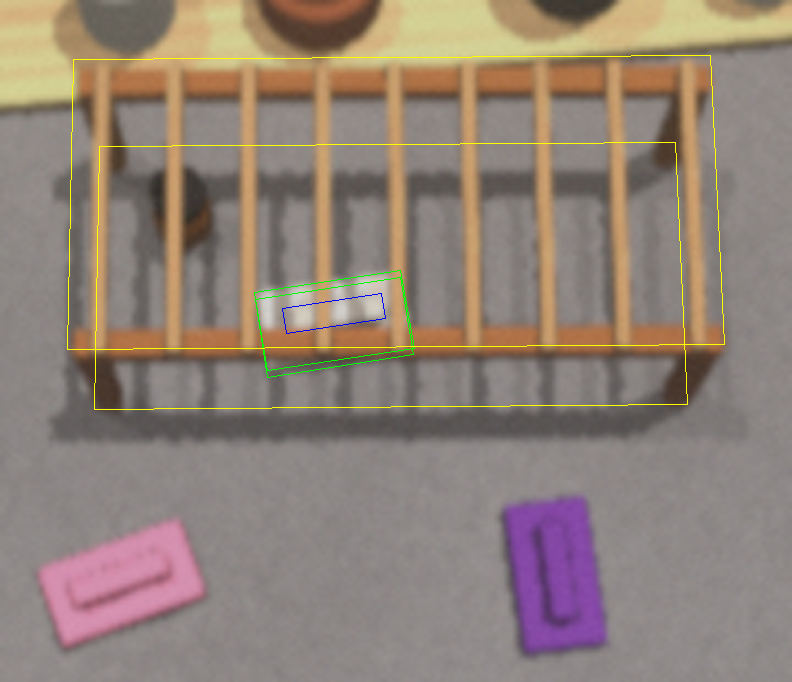

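View pics/ov_scene.png

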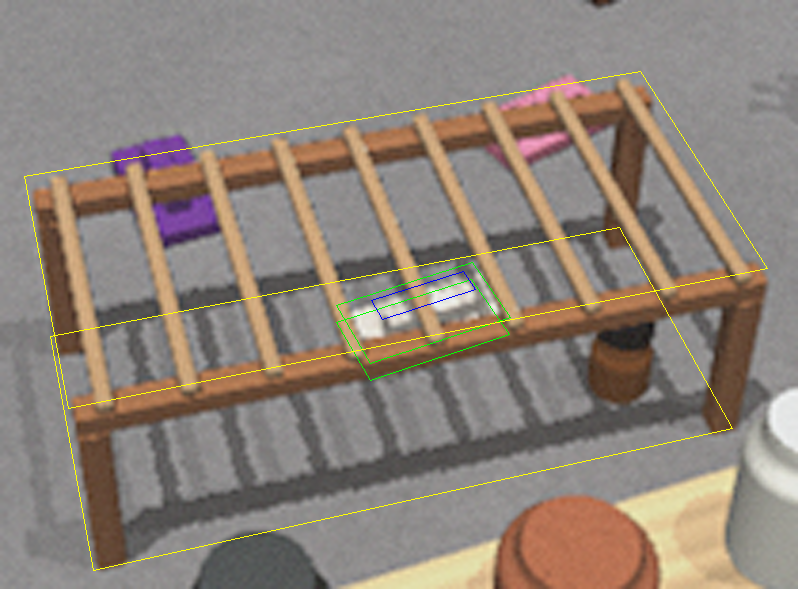

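```bash
python3 - <<'E'
from h import *
np.set_printoptions(precision=4,suppress=True)
yaw=-.172; g=.025
p=np.array([.355+np.cos(yaw)*g,-.3013+np.sin(yaw)*g])
reach([*p,.15],down(yaw)); print(read_time(),read_position())
cv2.imwrite("pics/w1.png",get_image("wrist")[:,:,::-1])
E
```

```text
1.9333 [ 0.3796 -0.3063  0.1502]
```

View pics/w1.png

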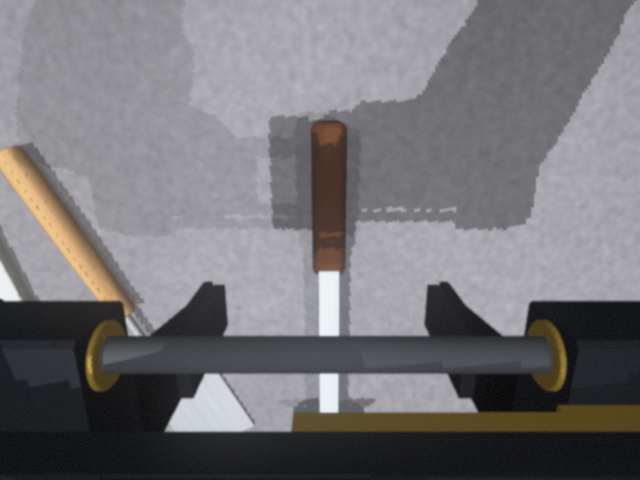

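```bash
cat >> h.py <<'E'
def wplane(uv,z,pos=None,rv=None):
    c=get_calibration("wrist"); H=c["hand_eye"]
    pos=read_position() if pos is None else pos; rv=read_tcp_rot() if rv is None else rv
    R=Rt.from_rotvec(rv).as_matrix()
    o=R@H[:3,3]+pos; d=R@H[:3,:3]@np.linalg.inv(c["mtx"])@np.array([uv[0],uv[1],1.])
    return o+d*(z-o[2])/d[2]
E
python3 - <<'E'
from h import *
np.set_printoptions(precision=4,suppress=True)
for uv in((312,124),(347,124),(313,270),(344,270),(319,272),(339,272),(319,400),(337,400)): print(uv,wplane(uv,.042))
E
```

```text
(312, 124) [ 0.3044 -0.3013  0.042 ]
(347, 124) [ 0.308  -0.2808  0.042 ]
(313, 270) [ 0.3959 -0.3177  0.042 ]
(344, 270) [ 0.3994 -0.2975  0.042 ]
(319, 272) [ 0.398 -0.314  0.042]
(339, 272) [ 0.4003 -0.301   0.042 ]
(319, 400) [ 0.4969 -0.332   0.042 ]
(337, 400) [ 0.4992 -0.319   0.042 ]
```

```bash
python3 - <<'E'
from h import *
np.set_printoptions(precision=4,suppress=True)
yaw=-.177; g=.025
p=np.array([.354+np.cos(yaw)*g,-.3000+np.sin(yaw)*g])
line_to([*p,.15],down(yaw)); print(line_to([*p,.027],guard=15)); print(read_position(),read_wrist_force())
grip(0.0); print(read_finger_gap()); f0=read_wrist_force(); t0=read_wrist_torque()
line_to([*p,.037],vel=.05); dwell(.2); print(read_time(),read_position(),read_wrist_force()-f0,read_wrist_torque()-t0)
line_to([*p,.09],vel=.1); dwell(.1)
for n in("wrist","top","scene"): cv2.imwrite(f"pics/{n}2.png",get_image(n)[:,:,::-1])
print(read_time(),read_position(),read_tcp_rot(),down(yaw))
crop("pics/scene2.png","pics/c4.png",60,160,240,330,3.5)
crop("pics/top2.png","pics/c5.png",400,200,520,340,4.2)
E
```

```text
False
[ 0.3793 -0.3048  0.0277] [ 0.096  -0.3129  0.4199]
0.021671183873321953
4.8167 [ 0.3785 -0.3043  0.0369] [ 0.8314 -0.1015 -1.4628] [0.0396 0.0131 0.0048]
5.75 [ 0.3782 -0.3041  0.0893] [-2.408  -2.0156  0.    ] [2.4091 2.0164 0.    ]
```

View pics/c4.png

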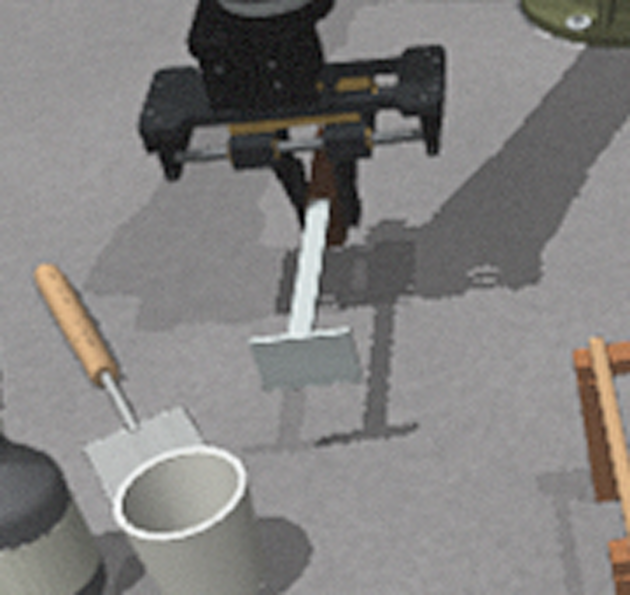

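View pics/c5.png

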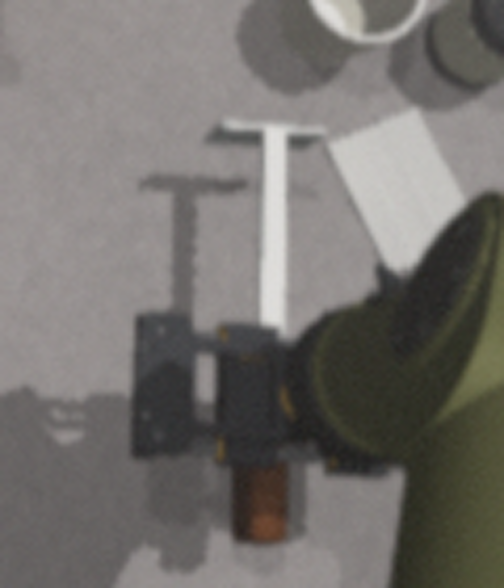

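View pics/wrist2.png

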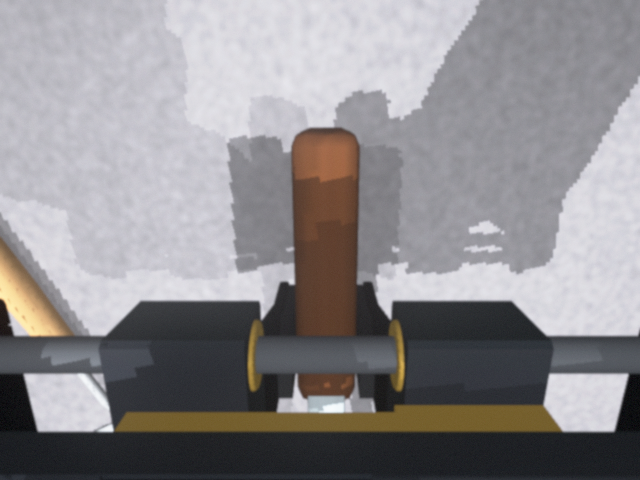

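```bash
python3 - <<'E'
from h import *
np.set_printoptions(precision=4,suppress=True)
T=lambda u,v:(400+u/4.2,200+v/4.2); S=lambda u,v:(60+u/3.5,160+v/3.5)
print(two(T(326,131),S(248,343)),two(T(222,122),S(353,328)))
print(read_position()[2]-.0277+.042)
E
```

```text
(array([ 0.5332, -0.3633,  0.0999]), np.float64(0.003986789833715992)) (array([ 0.5438, -0.3022,  0.1026]), np.float64(0.005697894003428296))
0.1036262724709836
```

```bash
python3 - <<'E'
from h import *
np.set_printoptions(precision=4,suppress=True)
y=.029
line_to([.42,y,.10],down(0.0),vel=.2)
line_to([.42,y,.064],vel=.15); f0=read_wrist_force()
print(read_time(),read_position())
for n in("scene","top"): cv2.imwrite(f"pics/{n}3.png",get_image(n)[:,:,::-1])
E
```

```text
7.975 [0.4195 0.0288 0.0638]
```

View pics/scene3.png

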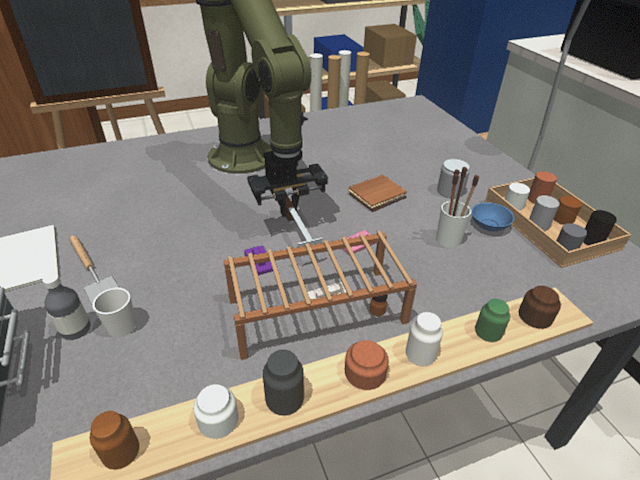

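View pics/top3.png

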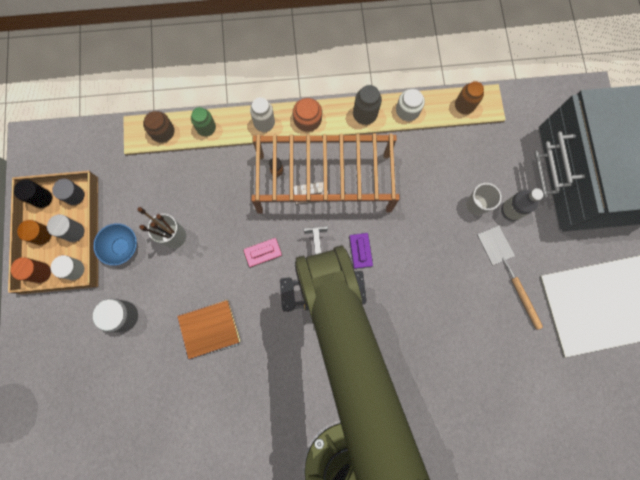

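```bash
python3 - <<'E'
from h import *
np.set_printoptions(precision=4,suppress=True)
y=.029
print(line_to([.582,y,.065],vel=.1,guard=6),read_position(),read_wrist_force())
for n in("scene","top"): cv2.imwrite(f"pics/{n}4.png",get_image(n)[:,:,::-1])
crop("pics/top4.png","pics/c6.png",235,120,415,275,4.4)
crop("pics/scene4.png","pics/c7.png",215,210,425,365,3.8)
E
```

```text
False [0.5816 0.0289 0.065 ] [ 0.4352 -0.2551 -1.1283]
```

View pics/c6.png

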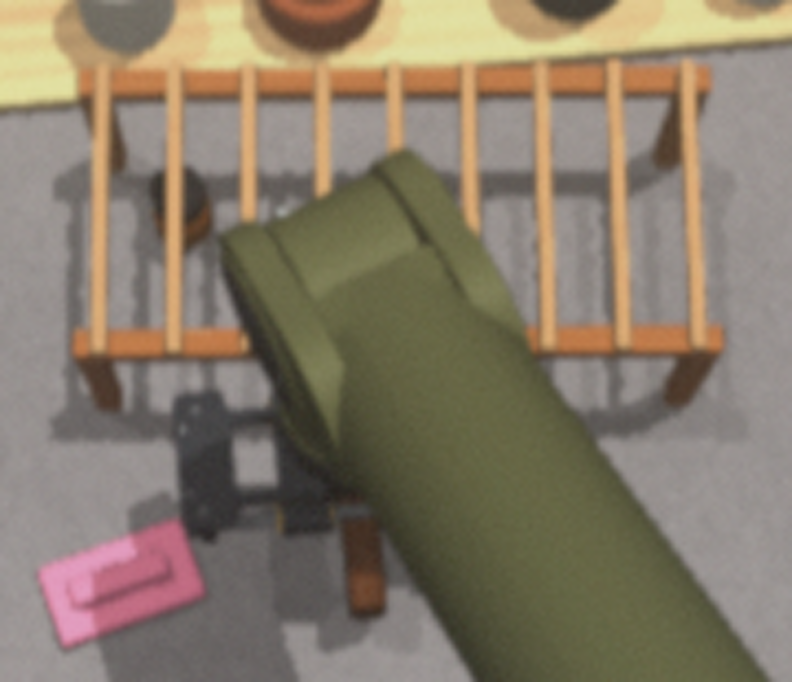

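View pics/c7.png

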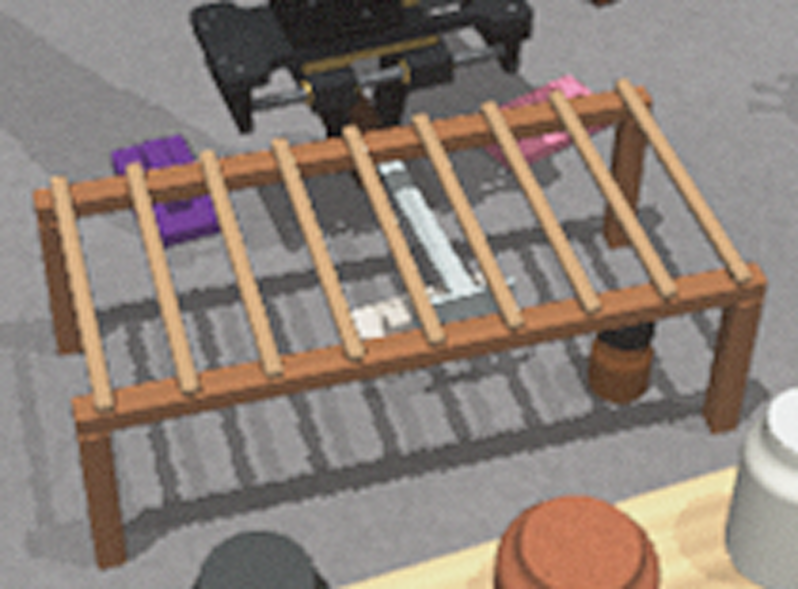

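```bash
python3 - <<'E'
from h import *
np.set_printoptions(precision=4,suppress=True)
for z in(.072,.078):
  for y in (-.001,.029,.059): print((proj("scene",[.744,y,z])-[215,210])*3.8)
y=.029
f0=read_wrist_force()
print(line_to([.582,y,.032],vel=.04,guard=3),read_position(),read_wrist_force()-f0,read_time())
cv2.imwrite("pics/scene5.png",get_image("scene")[:,:,::-1])
crop("pics/scene5.png","pics/c8.png",215,210,425,365,3.8)
E
```

```text
[409.9392 311.9128]
[460.9138 298.3428]
[511.0173 285.0047]
[410.1876 304.1586]
[461.3652 290.6011]
[511.6647 277.2763]
False [0.5823 0.0291 0.0322] [ 0.7749 -0.1238 -1.2981] 10.9167
```

View pics/c8.png

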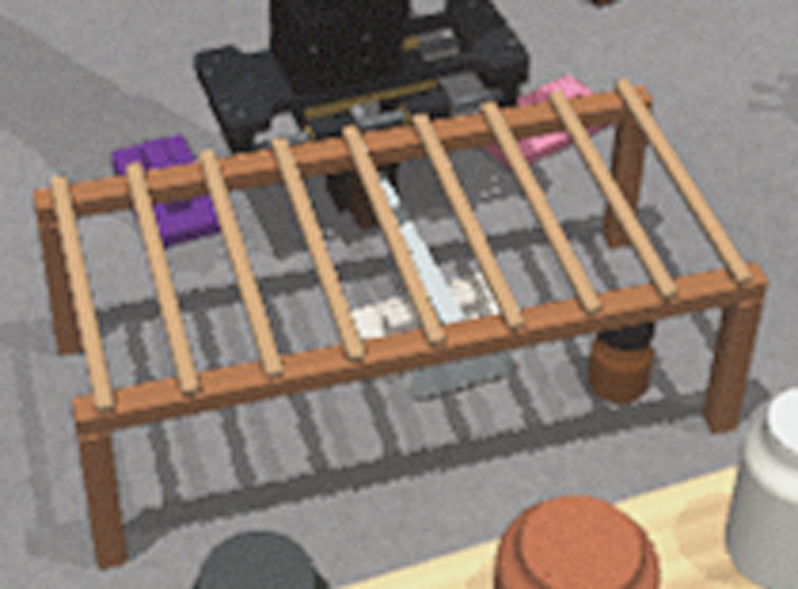

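```bash
python3 - <<'E'
from h import *
np.set_printoptions(precision=4,suppress=True)
y=.029
f0=read_wrist_force()
print(line_to([.48,y,.031],vel=.05,guard=15),read_position(),read_wrist_force()-f0,read_time())
for n in("scene","top"): cv2.imwrite(f"pics/{n}6.png",get_image(n)[:,:,::-1])
crop("pics/scene6.png","pics/c9.png",215,150,425,325,3.8)
E
```

```text
False [0.4801 0.029  0.031 ] [1.5608 0.0683 1.0794] 13.1583
```

View pics/c9.png

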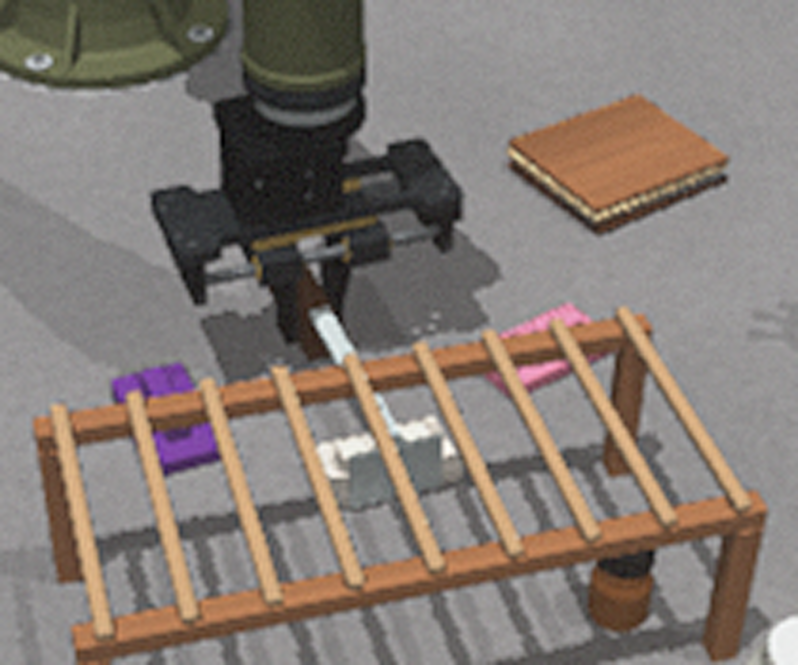

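The weight (crop centre ~(390,460)) is being drawn forward, square against the lip. Continuing.

```bash
python3 - <<'E'
from h import *
np.set_printoptions(precision=4,suppress=True)
y=.029
f0=read_wrist_force()
print(line_to([.385,y,.031],vel=.05,guard=15),read_position(),read_wrist_force()-f0,read_time())
for n in("scene","top"): cv2.imwrite(f"pics/{n}7.png",get_image(n)[:,:,::-1])
crop("pics/scene7.png","pics/c10.png",215,150,425,325,3.8)
E
```

```text
False [0.385  0.0291 0.031 ] [-0.1671 -1.3479  0.3419] 15.3083
```

View pics/c10.png

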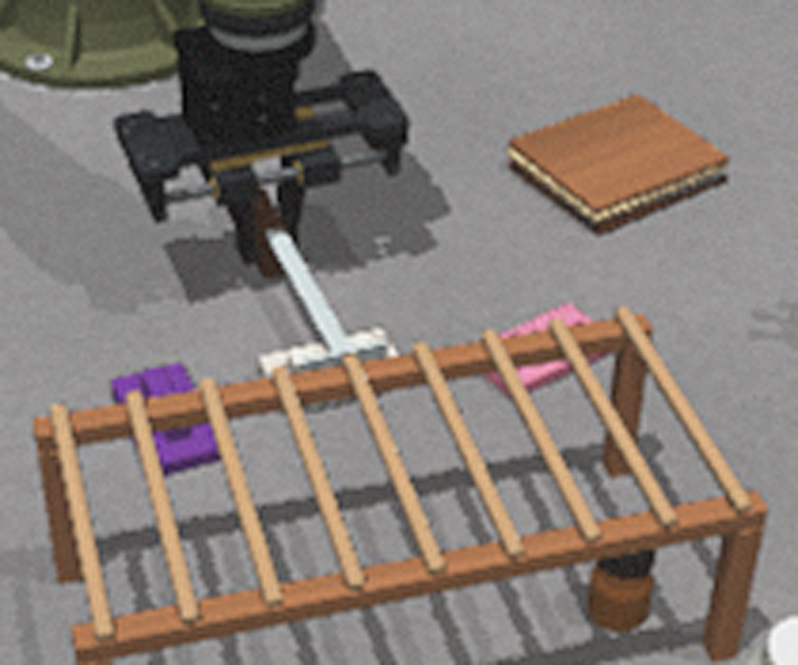

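View pics/top7.png

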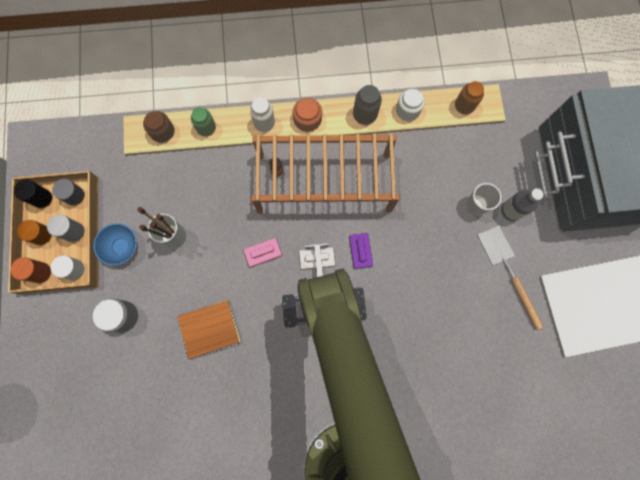

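```bash
python3 - <<'E'
from h import *
np.set_printoptions(precision=4,suppress=True)
y=.029
line_to([.397,y,.031],vel=.05)
line_to([.397,y,.105],vel=.12)
yaw=-.177; g=.025
p=np.array([.354+np.cos(yaw)*g,-.3000+np.sin(yaw)*g])
line_to([*p,.105],down(yaw),vel=.2); line_to([*p,.05],vel=.15); dwell(.2)
print(line_to([*p,.0275],vel=.03,guard=3),read_position(),read_time())
grip(.05); line_to([*p,.16],vel=.2)
print(read_time())
cv2.imwrite("pics/top8.png",get_image("top")[:,:,::-1]); cv2.imwrite("pics/scene8.png",get_image("scene")[:,:,::-1])
crop("pics/top8.png","pics/c11.png",240,215,390,325,5.3)
E
```

```text
True [ 0.3782 -0.304   0.027 ] 19.8583
21.4583
```

View pics/scene8.png

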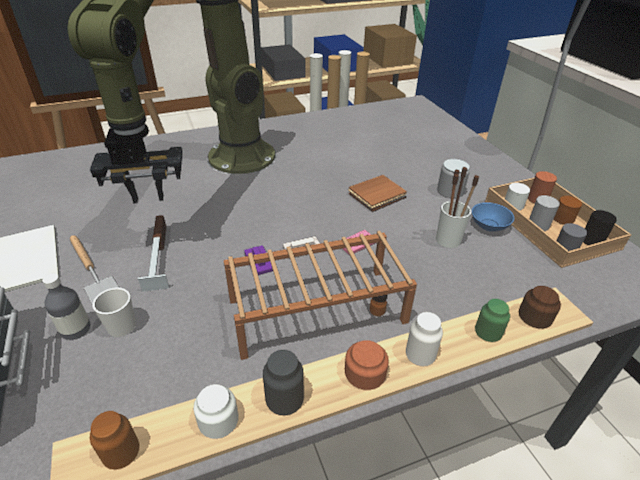

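View pics/c11.png

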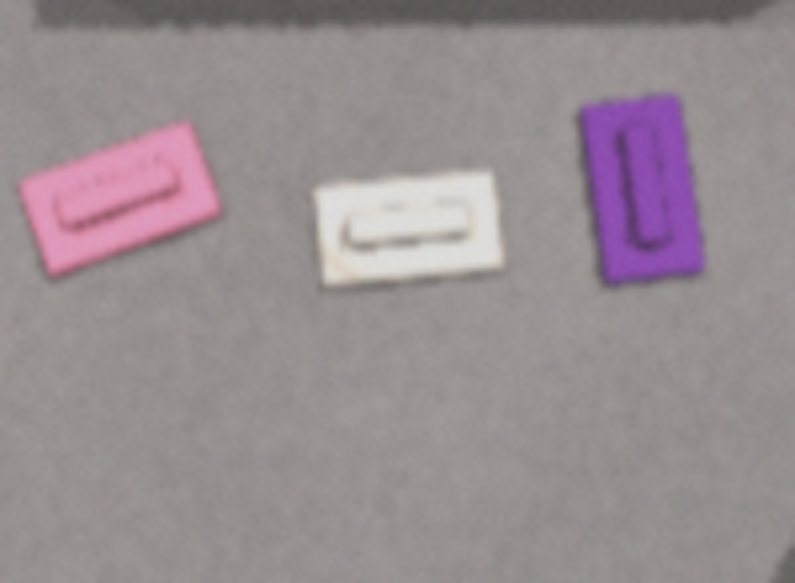

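```bash
python3 - <<'E'
from h import *
np.set_printoptions(precision=4,suppress=True)
im=cv2.imread("pics/top8.png"); hsv=cv2.cvtColor(im,cv2.COLOR_BGR2HSV)
m=cv2.inRange(hsv,(0,0,175),(180,60,255)); k=np.zeros_like(m); k[240:280,290:345]=m[240:280,290:345]
c=max(cv2.findContours(k,0,1)[0],key=cv2.contourArea); b=cv2.boxPoints(cv2.minAreaRect(c)); print(b)
P=np.array([onplane("top",q,.013) for q in b]); print(P,P.mean(0),np.linalg.norm(P[0]-P[1]),np.linalg.norm(P[1]-P[2]))
T=lambda u,v:(240+u/5.3,215+v/5.3)
rc=[onplane("top",T(*q),.028) for q in((350,208),(468,203),(472,238),(352,245))]; print("ridge",np.array(rc),np.mean(rc,0))
w=P.mean(0)
for a in(1.57,-1.57): print(inverse_kinematics([w[0],w[1],.035],down(a)))
print(np.round(read_joint_positions(),2))
E
```

```text
[[298.7426 249.4257]
 [332.703  246.0297]
 [334.604  265.0396]
 [300.6436 268.4356]]
[[ 0.5453  0.0739  0.013 ]
 [ 0.546  -0.015   0.013 ]
 [ 0.4957 -0.0148  0.013 ]
 [ 0.4951  0.0734  0.013 ]] [0.5205 0.0294 0.013 ] 0.08891662096441572 0.050271042997114226
ridge [[ 0.5282  0.0562  0.028 ]
 [ 0.5253 -0.0009  0.028 ]
 [ 0.508  -0.0011  0.028 ]
 [ 0.5101  0.0569  0.028 ]] [0.5179 0.0278 0.028 ]
[ 0.7713  0.4514 -1.0195  1.9552  0.4608  0.9893  2.6745]
[ 0.5827  0.3575 -0.7814  1.9602  0.3089  0.9453 -0.35  ]
[ 1.14  0.06 -0.53  1.94  0.03  1.16  1.99]
```

```bash
python3 - <<'E'
from h import *
np.set_printoptions(precision=4,suppress=True)
yw=-np.pi/2+.005; w=(.519,.0288)
reach([*w,.15],down(yw)); print(read_time(),read_position())
cv2.imwrite("pics/wrist9.png",get_image("wrist")[:,:,::-1])
print(line_to([*w,.0350],vel=.1,guard=5),read_position(),read_time())
grip(0); print(read_finger_gap()); dwell(.1); f0=read_wrist_force()
line_to([*w,.050],vel=.05); dwell(.2); print(read_finger_gap(),read_wrist_force()-f0,read_position())
for n in("scene","top"): cv2.imwrite(f"pics/{n}9.png",get_image(n)[:,:,::-1])
crop("pics/scene9.png","pics/c12.png",215,150,425,325,3.8)
E
```

```text
23.4833 [0.5189 0.028  0.1498]
False [0.5196 0.0289 0.0357] 24.8333
0.015613935831544216
0.015366840235669558 [-0.8417  0.3741 -3.5408] [0.5187 0.0288 0.0498]
```

View pics/c12.png

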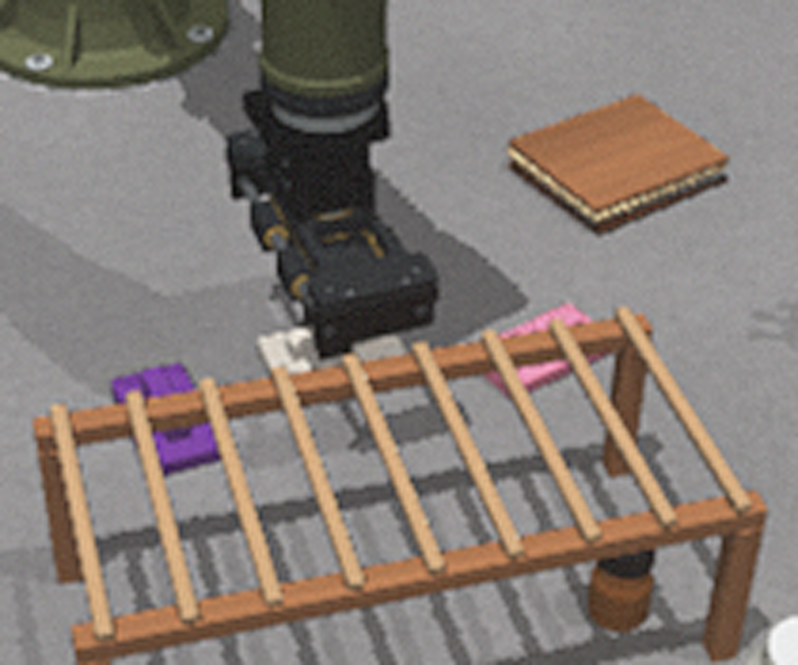

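View pics/wrist9.png

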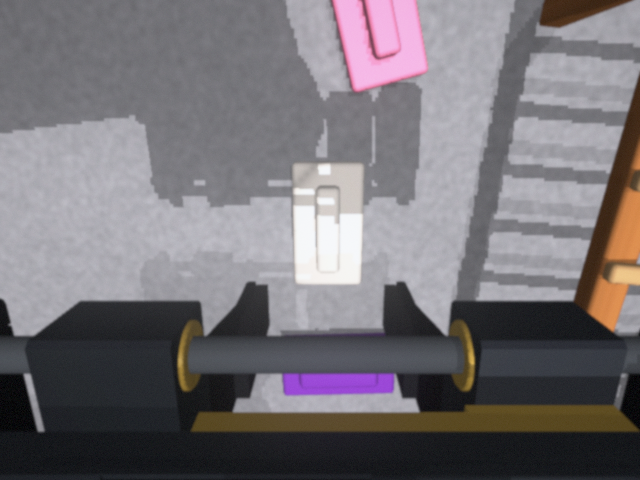

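```bash
python3 - <<'E'
from h import *
np.set_printoptions(precision=4,suppress=True)
pos=np.array([.5189,.028,.1498]); rv=down(-np.pi/2+.005)
off=np.mean([wplane(q,.028,pos,rv) for q in((317,187),(340,187),(317,272),(340,272))],0)[:2]; print("weight centre by wrist",off)
off=off-np.array([.5187,.0288]); a=.214
o2=Rt.from_euler('z',a-.005).as_matrix()[:2,:2]@off; print(off,o2)
s=np.array([.364,.317]); p=s-o2
cp=read_position()
line_to([cp[0],cp[1],.086],vel=.08)
line_to([*p,.086],down(-np.pi/2+a),vel=.12)
print(read_time(),read_position(),read_finger_gap())
line_to([*p,.072],vel=.05); dwell(.2)
for n in("scene","top"): cv2.imwrite(f"pics/{n}10.png",get_image(n)[:,:,::-1])
crop("pics/scene10.png","pics/c13.png",300,130,460,240,5)
E
```

```text
weight centre by wrist [0.52   0.0325]
[0.0013 0.0037] [0.0005 0.0038]
29.8167 [0.3638 0.3128 0.086 ] 0.015950970785230965
```

View pics/c13.png

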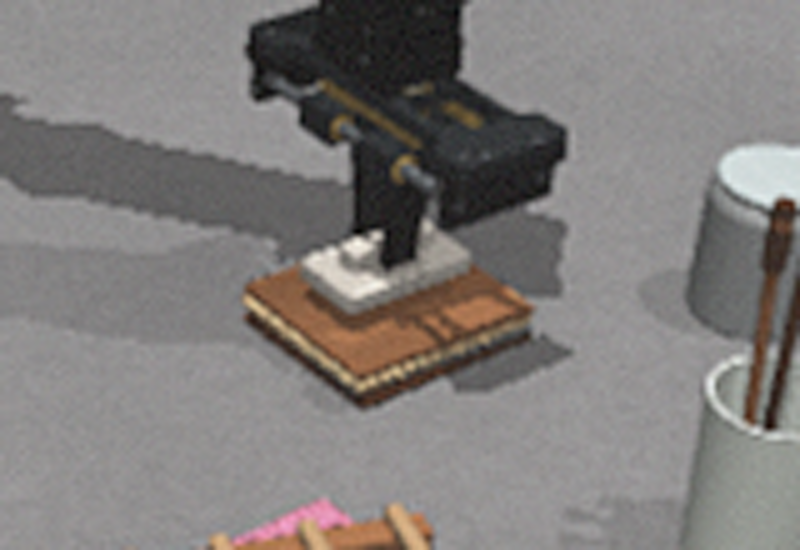

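View pics/top10.png

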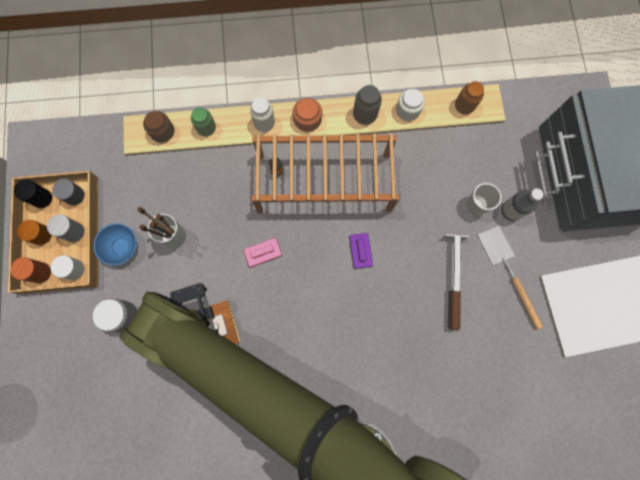

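```bash
python3 - <<'E'
from h import *
np.set_printoptions(precision=4,suppress=True)
print((proj("scene",[.364,.317,.051])-[300,130])*5, (proj("scene",[.364,.317,.024])-[300,130])*5)
p=read_position(); f0=read_wrist_force()
print(line_to([p[0],p[1],.0580],vel=.02,guard=3),read_position(),read_wrist_force()-f0)
cv2.imwrite("pics/scene11.png",get_image("scene")[:,:,::-1])
crop("pics/scene11.png","pics/c14.png",300,130,460,240,5)
E
```

```text
[385.2576 251.1245] [380.7478 290.5605]
True [0.3634 0.313  0.059 ] [-0.3455  1.1937  6.8237]
```

View pics/c14.png

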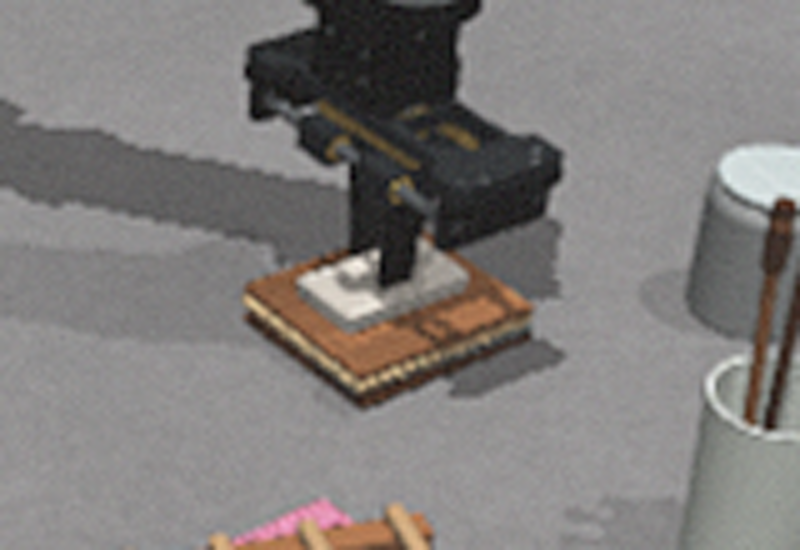

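```bash
python3 - <<'E'
from h import *
np.set_printoptions(precision=4,suppress=True)
S=lambda u,v:(300+u/5,130+v/5)
l,r,b=[onplane("scene",S(*q),.024) for q in((246,287),(533,317),(362,381))]
print(l,r,b,(l+r)/2,np.linalg.norm(l-b),np.linalg.norm(r-b))
print("slab centre", np.mean([onplane("scene",S(*q),.038) for q in((296,285),(468,275))],0))
crop("pics/top0.png","pics/c15.png",160,280,260,370,6)
E
```

```text
[0.3338 0.2443 0.024 ] [0.4187 0.3871 0.024 ] [0.4427 0.266  0.024 ] [0.3763 0.3157 0.024 ] 0.11107478765859563 0.12350070244652339
slab centre [0.3732 0.3119 0.038 ]
```

View pics/c15.png

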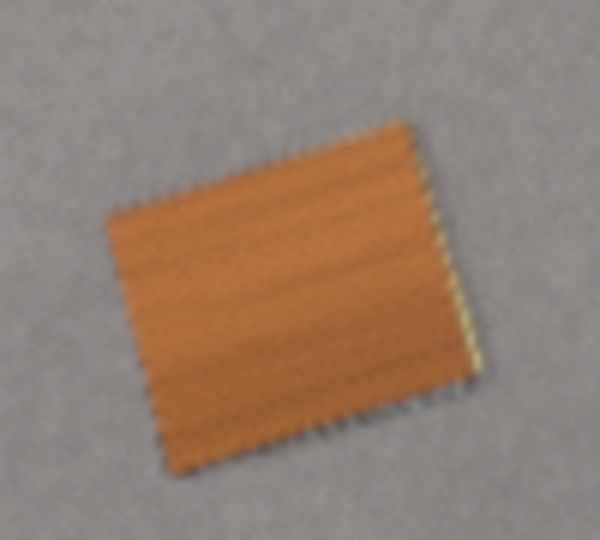

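```bash
python3 - <<'E'
from h import *
np.set_printoptions(precision=4,suppress=True)
grip(.045); p=read_position(); line_to([p[0],p[1],.17],vel=.12)
reach([.42,.0,.3],down(0)); dwell(.2); print(read_time())
for n in("scene","top"): cv2.imwrite(f"pics/{n}12.png",get_image(n)[:,:,::-1])
im=cv2.imread("pics/top12.png"); hsv=cv2.cvtColor(im,cv2.COLOR_BGR2HSV)
m=cv2.inRange(hsv,(0,0,170),(180,70,255)); k=np.zeros_like(m); k[295:365,175:245]=m[295:365,175:245]
c=max(cv2.findContours(k,0,1)[0],key=cv2.contourArea); b=cv2.boxPoints(cv2.minAreaRect(c))
P=np.array([onplane("top",q,.037) for q in b]); print(P,P.mean(0))
crop("pics/top12.png","pics/c16.png",160,280,260,370,6); crop("pics/scene12.png","pics/c17.png",300,130,460,240,5)
E
```

```text
35.2333
[[0.3772 0.3648 0.037 ]
 [0.3963 0.2759 0.037 ]
 [0.3475 0.2634 0.037 ]
 [0.3287 0.3517 0.037 ]] [0.3624 0.314  0.037 ]
```

View pics/c16.png

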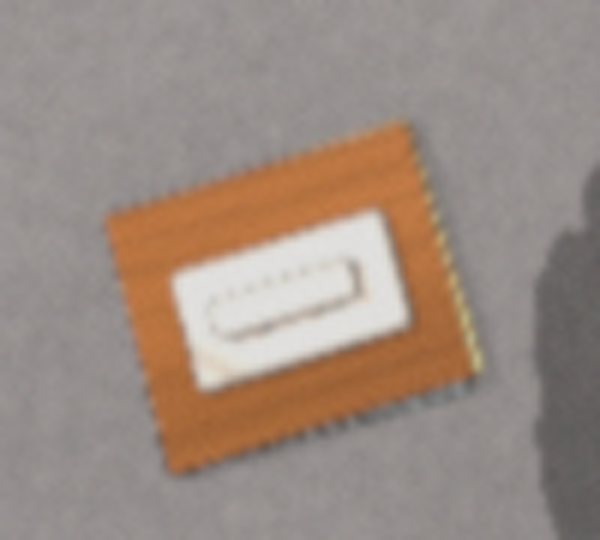

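View pics/c17.png

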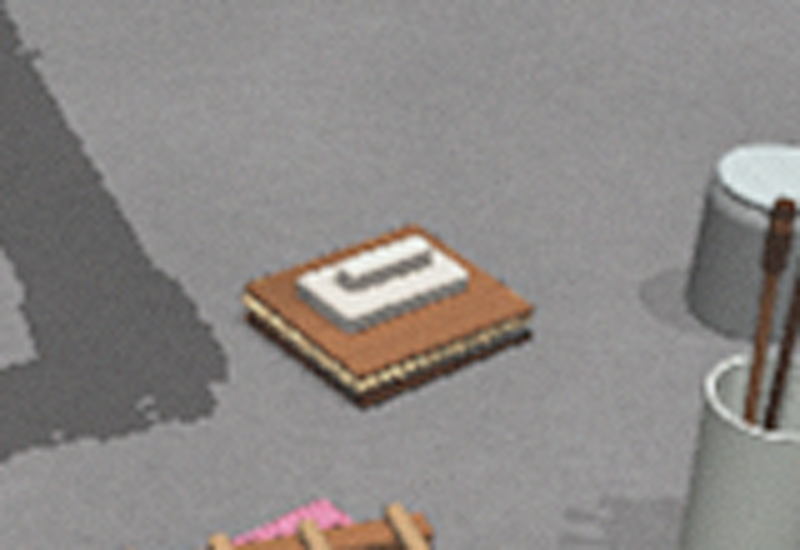

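View pics/scene12.png

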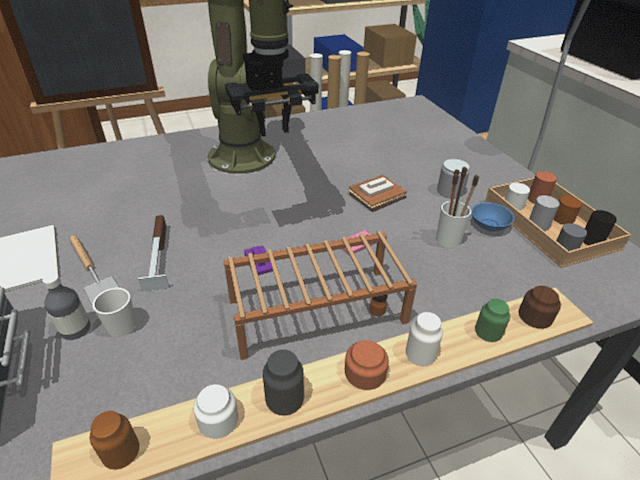

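The weight lies flat and centred on the stack. The hook lies on the table at (155,255), and the jar, pot, cup and tin are where they started.

```bash
python3 -c "
from plant import *
job_done(); print(read_time())"
```

```text
the job is handed in; nothing more can be done
the job is handed in; nothing more can be done
```

The weight is on the middle of the panel stack, the hook is back on the table, and I handed the job in at about 35 s of the 72 s allowed.

- **What I did:** I gripped the draw hook by its handle and passed the lip over the weight under the rack. I lowered it behind the weight and drew the weight about 0.12 m out past the rack's front. It came out between the pink and purple look-alikes, which I left alone. I laid the hook back where it had been, gripped the weight by its ridge, and lowered it onto the stack until it touched before letting go.
- **Weight and hook at the end:** In the top view the weight's centre is about 3 mm from the stack's middle, lying flat (limit 30 mm). The hook is flat on the table, far from the stack.
- **Other objects:** The jar, pot, cup, tin and both look-alikes show no visible shift between the first and last pictures. I compared these by eye and did not measure them.
- **Disagreement:** The scene camera puts the stack's middle about 12 mm further from the robot (in x) than the top camera does. It sees the weight shifted the same way, so it puts the weight about 5 mm from the stack's middle, still well inside the limit.
- **Not measured:** I had no reading of the contact force between hook and weight. The pictures show the weight being drawn against the lip.

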